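Seat a bayonet measuring cup in a rheometer temperature jacket and hold it for clamping

TASK

Take the measuring cup with the two side lugs out of its stand and fit it in the bayonet socket of the temperature jacket: lower it with its lugs through the two gaps in the steel ring, push it down against the sprung seat, then turn it a quarter turn clockwise (seen from above) until it stops. Finish while still gripping it, turned to the stop and pressed fully home on the seat, because I tighten the clamp screw while you hold it: do not let go. Leave the plain cup, the spindle, the screwdriver and the bottle where they are.

Things in the scene. Friction and masses are not known exactly. Their poses are not given: they have to be found in the camera images.
- cup_mid (a point): Bayonet measuring cup: bare steel, open top, 120 mm tall, 0.22 to 0.37 kg. The point is on its axis half-way up, 60 mm above its foot; z points up the cup. Foot to 69 mm: smooth cylinder, 36 mm diameter, 3 mm chamfer at the foot. It stands upright in one of the stand's two pockets, turned any way, its foot 10 mm above the bench.
- cup_grip (a point): Centre of the cup's ridged grip collar, on the axis, 95 mm above the foot: the place to grip. The collar is 41 mm in diameter and reaches from 69 to 120 mm (the rim) above the foot. A short dark line on the rim stands above each lug.
- lug (a point): One of the cup's two equal lugs, centre of the part that stands out (its end is 28 mm from the cup's axis). The lugs stand out on opposite sides along the cup's +x and -x axis; each is 9 mm wide and 9 mm high, 46 to 55 mm above the foot. A half turn of the cup makes no difference.
- socket (a point): Bayonet socket on top of the temperature jacket, a dark round housing of 155 mm diameter fixed on the bench. The point is the centre of the hole in its steel ring, at the ring's upper face (110 mm above the bench, the jacket's highest part); z up. Ring 91 mm in diameter, 5 mm thick; hole and the bore below it 39 mm in diameter.
- gap (a point): Middle of one of the ring's two gaps for the lugs, at the ring's upper face. They lie on opposite sides of the hole along the socket's +x and -x axis, each 13 mm wide and reaching 29.5 mm from the axis. Below the ring is a chamber in which the lugs turn: clockwise seen from above by 84 degrees (1.47 rad) to a fixed stop; the other way is barred.
- bore_foot (a point): Point on the socket's axis where the centre of the cup's foot is when fully home, 65 mm below the ring's upper face. The lug tops are then 5 mm below the ring's underside; they clear the ring, free to turn, when the foot is less than 5 mm above this point. Let go after turning, the spring would lift the cup those 5 mm until the lugs bear on the ring.
- seat (a joint): How far the round sprung seat at the bottom of the bore is pressed down, in m: 0 = free, 0.012 = fully home on its stop. The cup's foot meets it 12 mm above the fully home point, with the lugs already in the gaps. It pushes back with 6 N at first and 12 N when fully home.
- clamp_screw (a point): Head of the clamp screw, 20 mm in diameter, standing out of the side of the jacket 85 mm above the bench, its end 26 mm from the housing. It is tightened by someone else.
- stand: Black plastic stand for cups, fixed on the bench: 90 mm (x) by 210 mm (y), 25 mm high; origin at the centre of its underside. Two round pockets, 15 mm deep and 39 mm wide, lie 50 mm to either side of the centre along its y axis.
- plain_cup_mid (a point): The other cup in the stand, to be left alone: plain steel cylinder without lugs or collar, 36 mm diameter, 84 mm tall. The point is on its axis half-way up.
- spindle: Bystander: steel measuring spindle standing upright on its 40 mm disc, 82 mm tall, stem 10 to 16 mm thick; origin at the centre of its underside.
- screwdriver: Bystander: screwdriver with a black handle lying on the bench; x runs along it.
- solvent: Bystander: solvent bottle, 60 mm diameter, 150 mm tall; origin at the centre of its underside.
Mind the look-alikes: they are no part of the job. What is shaped like the part that bears cup_mid but yellow is not meant.

How it is judged:
By the outcome, as a careful person would: the job done as asked, in the order asked, and still so for the second after the job is handed in, while the arm keeps its last pose, push and grip.
It also fails if it takes over 45 s, if anything falls off the work surface, if the arm or the gripper's body presses on something with over 40 N, if the wrist force passes 120 N, or if a joint passes its speed limit or range.

ROBOT

A 6-joint arm with a two-finger parallel gripper is mounted at the origin on the work surface. World frame = base frame: x ahead of the robot, y to its left, z up, the work surface at z = 0. Lengths are in m, angles in rad, forces in N, time in s.
With the tool pointing down it reaches from about 0.4 to 0.925 m from the base axis. Payload 12.5 kg.
Tool frame: the origin (TCP) lies at the very end of the fingers, on their centre line; the grasp point (between the pads) lies 19 mm behind it; z points along the fingers, y is the direction in which the jaws open and shut (so a half turn about z gives the same grasp; the last joint's range is limited). The gripper opens to 95 mm and grips with 3 to 60 N. Pads are 20 mm wide; open, the fingers measure 119 mm over their backs; the gripper's body (75 mm by 180 mm) begins 59 mm behind the grasp point.
Start: joints at [1.134, 0.491, 1.559, -0, 1.092, -0.106], TCP at [0.203, 0.591, 0.215] pointing down, gripper open.
Joint ranges: [-3.1, 3.1], [-0.84, 2.19], [0.05, 2.79], [-1.13, 4.28], [0.06, 2.93], [-2.69, 2.69]. Speed limits (rad/s): [2.22, 2.22, 2.79, 3.14, 3.14, 3.14].

INTERFACE

Orientations are given as a rotation vector (axis times angle).
In Python, from plant import r, read_camera gives the robot as it stands.
- The arm moves only by the tool jog_arm, never from a script. Its argument "rows" is a list of rows, each a list of 3 entries, a list of its own where there are three numbers: the shift along the tool's x, y, z in cm, then the turn, a rotation vector about the tool's x, y, z in rad, then the finger opening in cm, from 0 to 9.51. A call has 1 to 10 rows; each row is the pose to reach, as a shift and turn from the pose commanded when the call began, along the tool's axes at that moment; what a row does not reach only later rows make up. A row lasts 1/8 s, in which the tool goes at most 62.5 mm and 10.7 degrees, less where a joint would pass 70% of its speed; a pose out of reach is approached as far as the arm can. A call with a gripper value outside its range is refused whole. The fingers move at their own pace and stop on an object; "newtons" is the grip in N (left out, the last holds). Time passes only in rows, so rows that repeat a pose let the fingers close. It gives the time, the measured TCP pose, the force and the opening at its end, in the units of the state.
- r.observe(): the state, without advancing time (a new reading comes with each control period).
- read_camera(name): name is "scene" or "top"; returns a dict with "pixels" (400x640x3 uint8, red, green, blue), "fx", "fy", "cx", "cy" (pixels), "rvec" (rotation vector, rad) and "tvec" (3), from world to camera coordinates, as OpenCV has them. Camera axes: x right, y down, z forward; pixel columns grow to the right and rows downward; lengths in m; the calibration is good to about 2 mm. A picture is of the moment at which its call begins. There is no depth.
- r.job_done(): hands the job in, once; it reports no verdict.
The state is a dict: "time": time; "qpos": joint angles; "joint_vel": joint speeds; "tau": joint torques, N m; "eef_pos": TCP position; "orientation": TCP orientation; "force": force on the tool from outside, world axes, zero at the start; "torque": the same for the moment, N m; "gripper_width": finger opening in m.
Only numpy, scipy, OpenCV 4.12 (cv2) and the standard library are available. Lean on these libraries where they do the work, as an engineer would, in place of code of your own. Each camera call takes 0.05 s, during which the arm holds its last target.

## Working session

There is one attempt and no reset: what is moved stays moved. The work goes in short steps, Python scripts to look and compute and a tool call to move; the robot and the scene stay as the last step left them, time stands still between calls to the robot, and variables do not carry over. Pictures are saved under pics/ and viewed, and the job is handed in when it is done.

Besides the shell and the picture viewer there is one more tool, called after ">>>" as name(argument=value, ...) on one line, values as JSON. jog_arm: Moves the arm, as the interface text tells. Its arguments: {"type":"object","properties":{"rows":{"type":"array"},"newtons":{"type":"number"}},"required":["rows"]}

```bash
ls; mkdir -p pics
python3 - <<'E'
from plant import r, read_camera
import cv2, numpy as np, pickle
np.set_printoptions(precision=4,suppress=True)
s=r.observe()
for k in s: print(k,s[k])
d={}
for n in("scene","top"):
    c=read_camera(n); d[n]=c
    cv2.imwrite(f"pics/{n}0.png",c["pixels"][:,:,::-1])
    print(n,{k:c[k] for k in c if k!="pixels"})
    R=cv2.Rodrigues(np.array(c["rvec"]))[0]; print("cam pos",-R.T@np.array(c["tvec"]))
pickle.dump(d,open("c0.pkl","wb"))
E
```

```text
pics
time 0.0
qpos [ 1.1344  0.4916  1.5595  0.      1.0917 -0.1056]
joint_vel [ 0.      0.0003 -0.0006  0.0006 -0.0004 -0.0001]
tau [  0.0017 -61.2649 -25.819    0.0693   0.0482  -0.0001]
eef_pos [0.2029 0.5909 0.2141]
orientation [-0.5171 -3.0984  0.0017]
force [ 0.0255  0.5423 -0.5448]
torque [-0.0137 -0.0252 -0.0025]
gripper_width 0.09534136913052671
scene {'fx': 456.8654742290773, 'fy': 456.8654742290773, 'cx': 317.93868683442724, 'cy': 201.0420098264139, 'rvec': array([ 1.0581,  2.1582, -1.2322]), 'tvec': array([ 0.2803, -0.151 ,  1.6303])}
cam pos [1.3426 0.6847 0.6983]
top {'fx': 456.41167465787566, 'fy': 456.41167465787566, 'cx': 323.7648443008303, 'cy': 196.17964509501803, 'rvec': array([ 2.1551, -2.1414,  0.1464]), 'tvec': array([0.0595, 0.5832, 1.4738])}
cam pos [0.3734 0.0586 1.5405]
```

View pics/scene0.png

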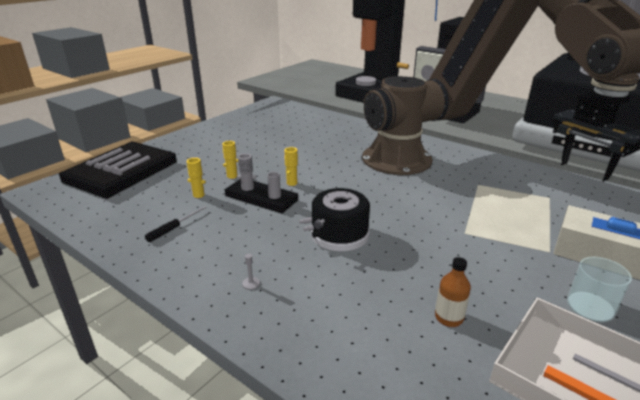

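View pics/top0.png

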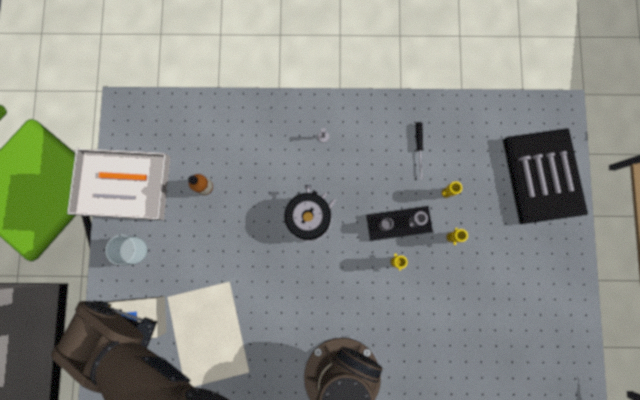

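The scene picture shows the stand at (262,190), with the taller grey cup at (246,172) and the plain one at (274,185). The socket is at (341,215), and three yellow decoy cups stand around the stand. In the top view the bayonet cup is at (420,217), the plain cup at (388,223) and the socket at (307,216). I'll zoom in on these.

```bash
cat > h.py <<'E'
import cv2,numpy as np,pickle
np.set_printoptions(precision=4,suppress=True)
def cam(c):
    R=cv2.Rodrigues(np.array(c["rvec"],float))[0]; return R,np.array(c["tvec"],float)
def ray(c,u,v):
    R,t=cam(c); d=R.T@np.array([(u-c["cx"])/c["fx"],(v-c["cy"])/c["fy"],1.]); return -R.T@t,d
def onz(c,u,v,z):
    o,d=ray(c,u,v); return o+d*(z-o[2])/d[2]
def proj(c,P):
    R,t=cam(c); p=np.atleast_2d(P)@R.T+t; return np.c_[p[:,0]/p[:,2]*c["fx"]+c["cx"],p[:,1]/p[:,2]*c["fy"]+c["cy"]]
def crop(c,x,y,w,h,k,fn):
    im=c["pixels"][y:y+h,x:x+w,::-1]; cv2.imwrite(fn,cv2.resize(im,None,fx=k,fy=k,interpolation=cv2.INTER_CUBIC))
E
python3 - <<'E'
from h import *
d=pickle.load(open("c0.pkl","rb"))
crop(d["top"],365,195,75,50,10,"pics/t_stand.png")
crop(d["top"],275,180,70,60,10,"pics/t_sock.png")
crop(d["scene"],220,145,90,70,8,"pics/s_stand.png")
crop(d["scene"],300,180,80,70,8,"pics/s_sock.png")
E
```

```text
(no output)
```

View pics/t_stand.png

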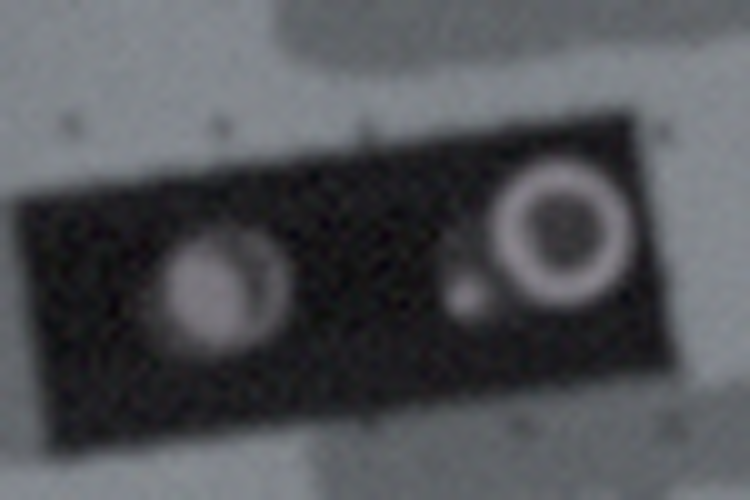

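View pics/t_sock.png

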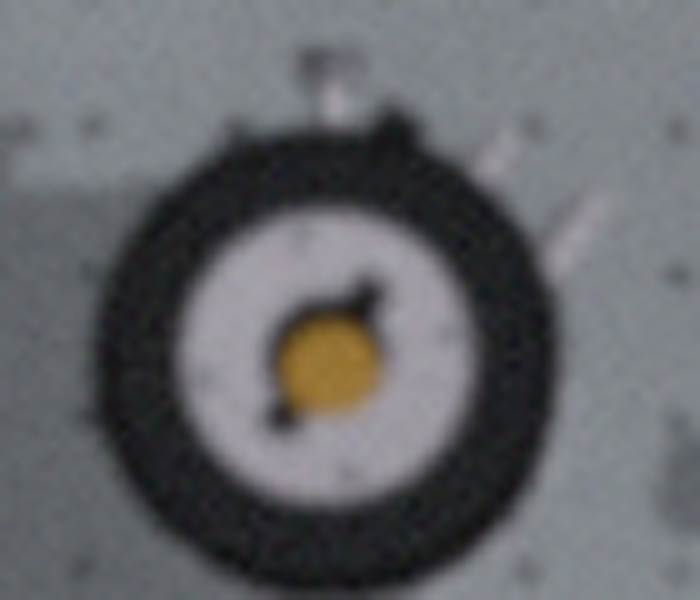

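View pics/s_stand.png

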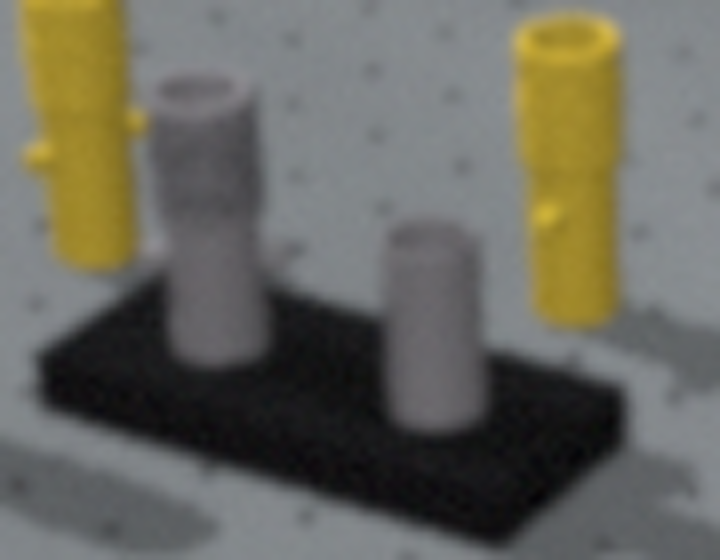

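View pics/s_sock.png

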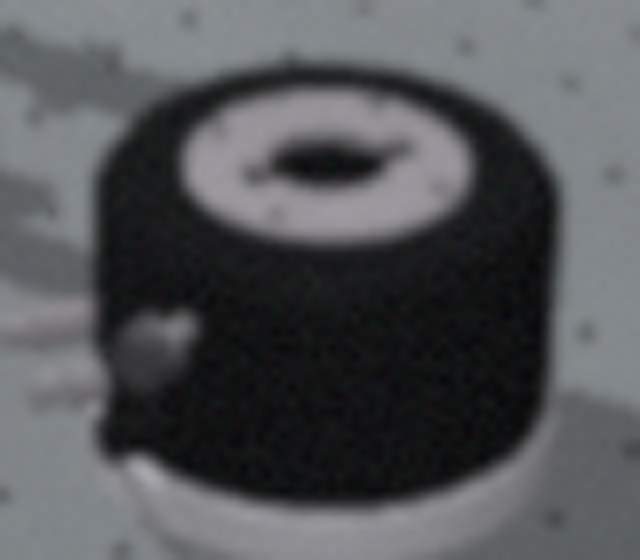

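Run:
```python
from h import *
d=pickle.load(open("c0.pkl","rb"))
K=8
def up(c,x,y,w,h):
    g=c["pixels"][y:y+h,x:x+w].astype(np.float32)
    return cv2.resize(g,None,fx=K,fy=K,interpolation=cv2.INTER_CUBIC)
def un(p,x,y): return (np.asarray(p,float)+.5)/K-.5+np.array([x,y])
def blobs(c,x,y,w,h,thr,inv=False,minA=400):
    g=cv2.GaussianBlur(up(c,x,y,w,h).mean(2),(0,0),3)
    m=((g<thr) if inv else (g>thr)).astype(np.uint8)
    cs,hi=cv2.findContours(m,cv2.RETR_CCOMP,cv2.CHAIN_APPROX_NONE)
    out=[]
    for i,k in enumerate(cs):
        if len(k)>=20 and cv2.contourArea(k)>minA:
            e=cv2.fitEllipse(k); out.append((un(e[0],x,y),np.array(e[1])/K,e[2],hi[0][i][3],cv2.contourArea(k)/K/K,un(k[:,0],x,y)))
    return out
for n,bx,zs in [("top",(365,195,75,50),None),("scene",(220,145,90,70),None)]:
    for thr in (75,95,115):
        print(n,thr)
        for b in blobs(d[n],*bx,thr):
            if b[4]<400: print("  ",b[0],b[1],round(b[2]),"parent",b[3],round(b[4],1), onz(d[n],*b[0],.13))
print("SOCKET")
for n,bx in [("top",(275,180,70,60)),("scene",(300,180,80,70))]:
    for thr in (80,100,120):
        print(n,thr)
        for b in blobs(d[n],*bx,thr):
            if b[4]<1400: print("  ",b[0],b[1],round(b[2]),"parent",b[3],round(b[4],1), onz(d[n],*b[0],.11))
```

```text
top 75
   [411.2797 224.0222] [3.8905 4.1295] 35 parent -1 12.5 [ 0.4851 -0.2082  0.13  ]
   [386.4193 224.0755] [10.1485 11.6448] 101 parent -1 82.7 [ 0.4845 -0.1314  0.13  ]
   [420.6038 217.8079] [14.1472 14.4562] 151 parent -1 160.3 [ 0.5046 -0.2375  0.13  ]
   [421.0948 217.6758] [6.2169 6.946 ] 155 parent 3 33.6 [ 0.505 -0.239  0.13 ]
top 95
   [385.2769 224.2307] [6.6219 9.1853] 150 parent -1 47.6 [ 0.4839 -0.1278  0.13  ]
   [420.6472 217.8099] [13.0411 13.5511] 151 parent -1 138.5 [ 0.5046 -0.2376  0.13  ]
   [421.0257 217.6461] [7.6236 8.271 ] 152 parent 2 49.2 [ 0.5051 -0.2388  0.13  ]
   [431.7196 237.2498] [4.2429 4.6287] 55 parent 4 15.0 [ 0.4447 -0.2704  0.13  ]
top 115
   [436.0268 243.7677] [1.5146 9.7685] 89 parent -1 10.0 [ 0.4248 -0.2831  0.13  ]
   [387.122  241.8513] [ 5.4254 46.5739] 87 parent -1 136.9 [ 0.4297 -0.1329  0.13  ]
   [385.1632 224.1403] [4.4288 6.6985] 149 parent -1 23.1 [ 0.4842 -0.1275  0.13  ]
   [420.7082 217.8076] [10.9989 11.5987] 147 parent -1 44.3 [ 0.5046 -0.2378  0.13  ]
scene 75
   [250.0781 165.7161] [1.9399 6.1747] 166 parent 0 8.5 [ 
[... 2027 characters left out ...]
.5144 0.1163 0.11  ]
   [306.3417 197.8585] [15.2558 24.5605] 173 parent -1 233.0 [0.5597 0.0412 0.11  ]
   [310.5154 228.1386] [ 85.2888 147.9052] 66 parent -1 1176.7 [0.6617 0.1362 0.11  ]
scene 120
   [332.812  233.8746] [32.2058 70.8477] 85 parent -1 640.8 [0.649  0.1904 0.11  ]
   [303.39   218.3294] [ 5.7516 12.5879] 92 parent -1 44.0 [0.6394 0.0967 0.11  ]
   [340.3142 200.2365] [17.5212 34.6072] 91 parent -1 475.9 [0.5161 0.117  0.11  ]
   [340.4762 199.8055] [ 7.5727 20.0145] 86 parent 2 114.1 [0.5141 0.1161 0.11  ]
   [306.3298 198.805 ] [13.8076 19.2219] 162 parent -1 143.6 [0.5635 0.0442 0.11  ]
   [139.0408 340.8633] [163.3164 552.5657] 58 parent -1 1062.6 [1.0999 0.1197 0.11  ]
```

Run:
```python
from h import *
d=pickle.load(open("c0.pkl","rb"))
T,S=d["top"],d["scene"]
def ang(a): return np.degrees(np.arctan2(a[1],a[0]))
c=onz(T,420.75,217.75,.13); 
for p in [(411.28,224.02),(411.5,224.4),(411.7,224.7)]:
    l=onz(T,*p,.063); print("cup lug top",l-c,np.hypot(*(l-c)[:2]),ang(l-c))
cs=onz(S,243.5,155.9,.13)
for p in [(239.0,176.0),(255.0,177.0)]:
    l=onz(S,*p,.0605); print("cup lug scene",l-cs,np.hypot(*(l-cs)[:2]),ang(l-cs))
# project model lugs for a number of angles to see pixel
for a in (30,40,50,60):
    u=np.array([np.cos(np.radians(a)),np.sin(np.radians(a)),0])
    b=np.array([cs[0],cs[1],.0605]); 
    print(a,proj(S,[b+.026*u,b-.026*u]).round(1).tolist(), proj(T,[np.r_[c[:2],.0605]+.026*u]).round(1).tolist())
# gap: darkness profile on ring circle r=25mm at z .11
for n,ctr in (("top",(307.17,215.18)),("scene",(340.33,200.24))):
    C=d[n]; c0=onz(C,*ctr,.11); print(n,c0)
    g=C["pixels"].astype(np.float32).mean(2)
    A=np.radians(np.arange(0,360,1))
    for rr in (.0235,.026,.028):
        P=c0+rr*np.c_[np.cos(A),np.sin(A),0*A]; q=proj(C,P).astype(np.float32)
        v=cv2.remap(g,q[:,:1],q[:,1:],cv2.INTER_CUBIC)[:,0]
        w=np.clip(np.median(v)-25-v,0,None)
        idx=np.arange(360)
        # split into two lobes
        for lo,hi in ((90,270),(270,450)):
            i=np.arange(lo,hi); ww=w[i%360]; 
            print("  r",rr,"lobe",lo, (ww*i).sum()/max(ww.sum(),1e-6), ww.max())
```

```text
cup lug top [-0.0143  0.017  -0.067 ] 0.022268450658373996 130.0636479570627
cup lug top [-0.0156  0.0164 -0.067 ] 0.022574867254312365 133.5746038334925
cup lug top [-0.0165  0.0157 -0.067 ] 0.022815849576543545 136.42531641362325
cup lug scene [ 0.0077 -0.0195 -0.0695] 0.021005793955140913 -68.42863188460203
cup lug scene [-0.0173  0.0234 -0.0695] 0.02905202195948674 126.46725533050618
30 [[243.0, 180.9], [247.7, 173.0]] [[412.2, 212.8]]
40 [[244.5, 180.9], [246.2, 173.0]] [[411.0, 213.6]]
50 [[246.1, 180.9], [244.7, 173.1]] [[410.1, 214.5]]
60 [[247.6, 180.6], [243.3, 173.3]] [[409.3, 215.7]]
top [0.5125 0.1149 0.11  ]
  r 0.0235 lobe 90 145.0712896150569 79.45903
  r 0.0235 lobe 270 326.7439624394139 83.61006
  r 0.026 lobe 90 144.9591809252247 69.43109
  r 0.026 lobe 270 326.76710709931854 64.1987
  r 0.028 lobe 90 144.46777641593258 41.855774
  r 0.028 lobe 270 327.0808715783414 35.966675
scene [0.5161 0.117  0.11  ]
  r 0.0235 lobe 90 151.08448736154986 27.379173
  r 0.0235 lobe 270 322.5220524375933 21.156693
  r 0.026 lobe 90 152.2452473104034 29.054962
  r 0.026 lobe 270 324.49919706356144 14.923775
  r 0.028 lobe 90 153.0638797000028 25.999603
  r 0.028 lobe 270 0.0 0.0
```

```bash
cat >> h.py <<'E'
from scipy.spatial.transform import Rotation as Rn
def goto(pos,th,s=None):
    """print shift (cm) and turn in tool axes to reach pos with tool-y azimuth th (deg), tool down"""
    from plant import r
    s=s or r.observe(); R=Rn.from_rotvec(s["orientation"]); 
    t=np.radians(th); y=np.array([np.cos(t),np.sin(t),0]); z=np.array([0,0,-1.]); x=np.cross(y,z)
    G=Rn.from_matrix(np.c_[x,y,z])
    print("t",s["time"],"pos",s["eef_pos"],"yaw",np.degrees(np.arctan2(R.as_matrix()[1,1],R.as_matrix()[0,1])),"F",s["force"],"w",s["gripper_width"],"q",s["qpos"])
    print("shift cm",R.inv().apply(np.array(pos)-s["eef_pos"])*100,"turn",(R.inv()*G).as_rotvec())
E
python3 - <<'E'
from h import *
goto([.507,-.238,.20],0)
E
```

```text
t 0.1 pos [0.2029 0.5909 0.2141] yaw 71.04663922160464 F [-0.427   0.5963 -0.0175] w 0.09528058057691041 q [ 1.1344  0.4915  1.5594 -0.      1.0917 -0.1056]
shift cm [-55.6853 -68.521    1.4735] turn [-0.0009  0.0005  1.24  ]
```

>>> jog_arm(rows=[[[-55.7, -68.5, 1.0], [0, 0, 1.24], 9.5], [[-55.7, -68.5, 1.0], [0, 0, 1.24], 9.5], [[-55.7, -68.5, 1.0], [0, 0, 1.24], 9.5], [[-55.7, -68.5, 1.0], [0, 0, 1.24], 9.5], [[-55.7, -68.5, 1.0], [0, 0, 1.24], 9.5], [[-55.7, -68.5, 1.0], [0, 0, 1.24], 9.5], [[-55.7, -68.5, 1.0], [0, 0, 1.24], 9.5], [[-55.7, -68.5, 1.0], [0, 0, 1.24], 9.5], [[-55.7, -68.5, 1.0], [0, 0, 1.24], 9.5], [[-55.7, -68.5, 1.0], [0, 0, 1.24], 9.5]], newtons=50)

```text
time: 1.35
eef_pos: [0.4187, 0.0024, 0.2076]
orientation: [2.222, 2.221, 0.0]
force: [0.9, 0.5, 0.4]
gripper_width: 0.0948
```

Run:
```python
from h import *
goto([.507,-.238,.20],0)
```

```text
t 1.35 pos [0.4187 0.0024 0.2076] yaw -0.011694889041465036 F [0.9087 0.5066 0.4362] w 0.09476878717386306 q [-0.1525  0.2069  2.0425  0.0002  0.8919 -0.1524]
shift cm [-24.0356   8.8322   0.7598] turn [ 0.0003 -0.0001 -0.0002]
```

>>> jog_arm(rows=[[[-24.0, 8.8, 0.7], [0, 0, 0], 9.5], [[-24.0, 8.8, 0.7], [0, 0, 0], 9.5], [[-24.0, 8.8, 0.7], [0, 0, 0], 9.5], [[-24.0, 8.8, 0.7], [0, 0, 0], 9.5], [[-24.0, 8.8, 0.7], [0, 0, 0], 9.5], [[-24.0, 8.8, 0.7], [0, 0, 0], 9.5], [[-24.0, 8.8, 0.7], [0, 0, 0], 9.5]])

```text
time: 2.22
eef_pos: [0.506, -0.2342, 0.2006]
orientation: [-2.22, -2.222, -0.0]
force: [-0.6, 0.4, -0.2]
gripper_width: 0.095
```

Run:
```python
from h import *
from plant import read_camera
goto([.507,-.238,.086],0)
d={n:read_camera(n) for n in("scene","top")}
pickle.dump(d,open("c1.pkl","wb"))
crop(d["scene"],190,90,110,90,7,"pics/s1.png")
crop(d["top"],340,150,130,100,6,"pics/t1.png")
```

```text
t 2.225 pos [ 0.506  -0.2342  0.2006] yaw 0.06087335188397827 F [-0.6029  0.3661 -0.1735] w 0.0950450215535151 q [-0.5521  0.4109  1.7426  0.0002  0.9885 -0.5532]
shift cm [-0.3799  0.0985 11.4623] turn [-0.0003 -0.0004  0.0011]
```

View pics/s1.png

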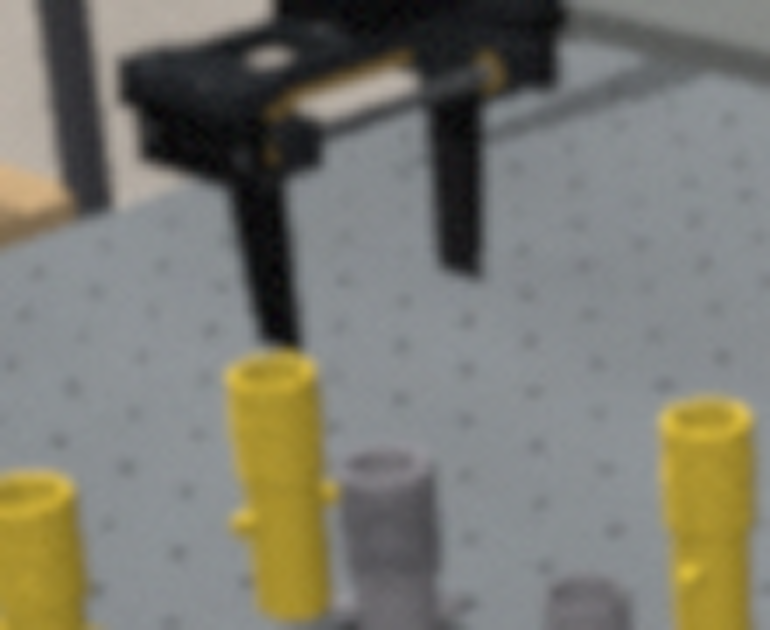

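View pics/t1.png

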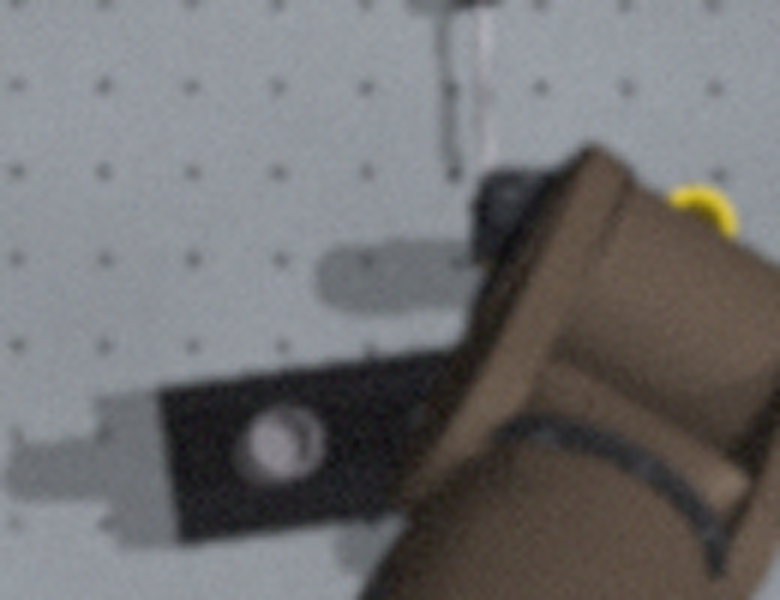

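Run:
```python
from h import *
d=pickle.load(open("c1.pkl","rb")); S=d["scene"]
P=np.array([.506,-.2342,.2006]); 
print(proj(S,[P,P+[.0535,0,0],P-[.0535,0,0]]))
for p in [(279,347),(461,272),(370,309.5)]: 
    q=(np.array(p)+.5)/7-.5+[190,90]; print(q,onz(S,*q,.2006))
g=S["pixels"].mean(2)
print(g[128:142,222:240].round().astype(int)); print(g[118:134,248:264].round().astype(int))
```

```text
[[242.9474 133.4097]
 [229.0206 139.195 ]
 [256.1188 127.9382]]
[229.4286 139.1429] [ 0.5585 -0.2336  0.2006]
[255.4286 128.4286] [ 0.4565 -0.2331  0.2006]
[242.4286 133.7857] [ 0.5089 -0.2333  0.2006]
[[143 133 103  55  18  17  11   6  25  57 106 133 141 140 141 139 139 136]
 [138 133 106  61  24  16  13  15  16  55 106 133 139 141 141 140 132 132]
 [136 135 112  70  31  14  11  21  18  53 105 133 138 141 141 139 130 129]
 [134 139 124  85  41  18  15  12  16  48  99 129 139 144 141 141 140 139]
 [142 141 132  98  48  22  17  16  18  42  92 124 139 142 143 140 142 141]
 [142 143 136 103  58  21  12  17  20  38  83 119 139 142 142 143 142 143]
 [141 143 138 110  66  29  12  12  19  35  75 116 139 143 142 141 141 140]
 [145 145 143 125  86  42  15  11  15  31  74 117 139 143 141 140 137 138]
 [144 145 144 133 100  51  17  18  15  26  67 114 137 144 142 137 131 135]
 [141 145 144 137 107  60  28  13  17  25  63 110 135 142 141 137 134 139]
 [145 145 145 138 117  84  56  42  30  25  58 108 136 142 142 143 141 142]
 [146 145 146 143 134 118 100  86  71  60  75 112 138 143 145 143 142 144
[... 525 characters left out ...]
  27  61 110 134 140 140 139]
 [140 140 139 121  83  43  29  23  26  28  60 108 135 140 140 140]
 [136 139 137 119  86  44  29  27  28  28  65 108 133 140 139 134]
 [136 140 139 128  93  49  29  26  22  38  74 115 134 137 137 133]
 [139 139 137 131 104  64  39  33  29  41  77 116 134 138 137 135]
 [140 139 139 134 118  95  75  60  50  49  78 115 133 137 137 135]
 [139 140 139 138 134 124 113 102  92  83  93 118 132 138 137 137]
 [139 139 140 138 138 136 132 133 125 117 120 128 136 139 137 135]
 [140 140 139 140 139 139 140 138 136 137 136 137 138 137 139 135]
 [133 140 140 141 141 141 138 141 139 140 140 139 140 140 139 136]
 [133 141 142 141 141 141 141 139 139 140 140 139 141 140 141 138]]
```

Run:
```python
from h import *
goto([.5055,-.2385,.086],0)
```

```text
t 2.325 pos [ 0.5063 -0.2343  0.2009] yaw 0.07968466939278197 F [ 0.6755 -0.6827  0.5616] w 0.09492714419510617 q [-0.552   0.4108  1.7421  0.0002  0.9885 -0.5534]
shift cm [-0.4153 -0.0813 11.4859] turn [ 0.0002 -0.      0.0014]
```

>>> jog_arm(rows=[[[-0.42, -0.08, 2], [0, 0, 0], 9.5], [[-0.42, -0.08, 6], [0, 0, 0], 9.5], [[-0.42, -0.08, 9], [0, 0, 0], 9.5], [[-0.42, -0.08, 11], [0, 0, 0], 9.5], [[-0.42, -0.08, 11.5], [0, 0, 0], 9.5], [[-0.42, -0.08, 11.5], [0, 0, 0], 9.5]])

```text
time: 3.08
eef_pos: [0.5058, -0.2394, 0.086]
orientation: [2.221, 2.222, 0.0]
force: [-0.8, -0.4, -0.1]
gripper_width: 0.0948
```

Run:
```python
from h import *
from plant import read_camera
d={n:read_camera(n) for n in("scene",)}
goto([.5055,-.2385,.086],0)
pickle.dump(d,open("c2.pkl","wb"))
crop(d["scene"],205,120,80,70,10,"pics/s2.png")
```

```text
t 3.125 pos [ 0.506  -0.2396  0.0864] yaw 0.02737312425901167 F [ 0.4187 -0.6725  0.3356] w 0.09523257614483371 q [-0.5603  0.5631  1.8472  0.0001  0.7302 -0.5608]
shift cm [ 0.1107 -0.0473  0.0369] turn [0.001  0.0005 0.0005]
```

View pics/s2.png

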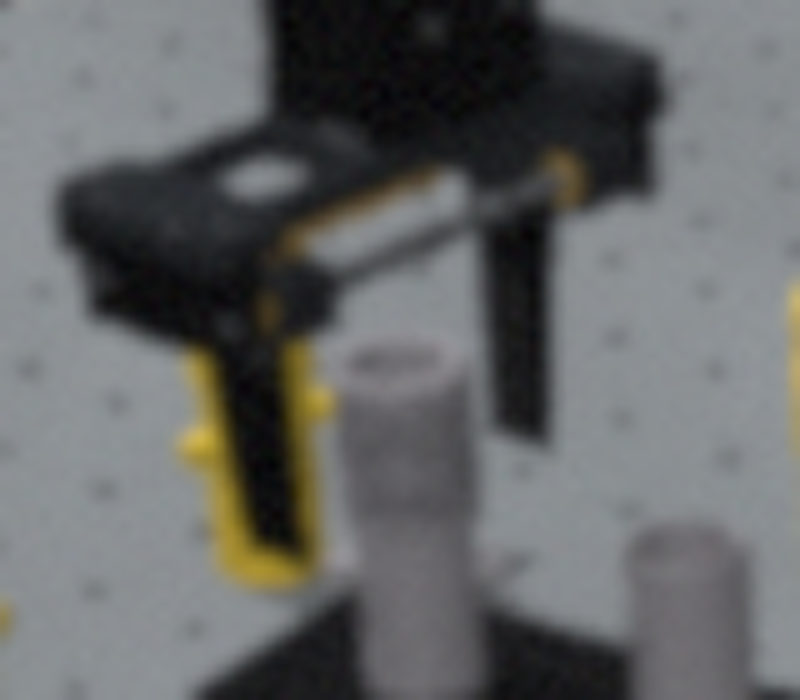

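>>> jog_arm(rows=[[[0.08, -0.04, 0], [0, 0, 0], 9.5], [[0.08, -0.04, 0], [0, 0, 0], 3.5], [[0.08, -0.04, 0], [0, 0, 0], 3.5], [[0.08, -0.04, 0], [0, 0, 0], 3.5], [[0.08, -0.04, 0], [0, 0, 0], 3.5], [[0.08, -0.04, 0], [0, 0, 0], 3.5], [[0.08, -0.04, 0], [0, 0, 0], 3.5], [[0.08, -0.04, 0], [0, 0, 0], 3.5], [[0.08, -0.04, 0], [0, 0, 0], 3.5]], newtons=55)

```text
time: 4.25
eef_pos: [0.5052, -0.2389, 0.0855]
orientation: [-2.221, -2.221, -0.0]
force: [1.0, 0.9, -1.5]
gripper_width: 0.0405
```

Run:
```python
from h import *
from plant import r
s=r.observe(); print(s["torque"],s["joint_vel"])
goto([.513,.1155,.25],16,s)
```

```text
[-0.1563 -0.0141 -0.0211] [ 0.0005 -0.0002 -0.0007 -0.0009  0.0018 -0.0018]
t 4.25 pos [ 0.5052 -0.2389  0.0855] yaw -0.001225945448794089 F [ 0.9642  0.8929 -1.5217] w 0.040536140548972734 q [-0.56    0.5636  1.8496  0.0002  0.7285 -0.5601]
shift cm [ 35.4424   0.7817 -16.4481] turn [-0.     -0.0002 -0.2793]
```

>>> jog_arm(rows=[[[0, 0, -2], [0, 0, 0], 3.5], [[0, 0, -6], [0, 0, 0], 3.5], [[0, 0, -11], [0, 0, 0], 3.5], [[0, 0, -15.5], [0, 0, 0], 3.5], [[0, 0, -16.5], [0, 0, 0], 3.5], [[5, 0, -16.5], [0, 0, 0.18], 3.5], [[11, 0.2, -16.5], [0, 0, 0.36], 3.5], [[17, 0.4, -16.5], [0, 0, 0.54], 3.5], [[22, 0.6, -16.5], [0, 0, 0.72], 3.5], [[27, 0.8, -16.5], [0, 0, 0.9], 3.5]])

```text
time: 5.5
eef_pos: [0.5125, 0.0295, 0.2489]
orientation: [-2.955, -1.064, 0.004]
force: [0.9, -1.0, -3.9]
gripper_width: 0.0406
```

Run:
```python
from h import *
goto([.513,.1155,.25],-95)
```

```text
t 5.5 pos [0.5125 0.0295 0.2489] yaw -50.39352675055123 F [ 0.8834 -0.961  -3.8799] w 0.04061692148243605 q [-0.0713  0.2963  1.7814  0.0001  1.0665  0.8082]
shift cm [ 5.5243 -6.5908 -0.1117] turn [-0.001   0.0024  0.7785]
```

>>> jog_arm(rows=[[[2, -2.4, 0], [0, 0, 0.18], 3.5], [[3.8, -4.6, 0], [0, 0, 0.36], 3.5], [[5.2, -6.2, 0], [0, 0, 0.54], 3.5], [[5.5, -6.6, 0], [0, 0, 0.7], 3.5], [[5.5, -6.6, 0], [0, 0, 0.76], 3.5], [[5.5, -6.6, 0], [0, 0, 0.76], 3.5]])

```text
time: 6.25
eef_pos: [0.5125, 0.1137, 0.249]
orientation: [3.14, -0.098, -0.004]
force: [-1.0, -0.8, -3.4]
gripper_width: 0.041
```

Run:
```python
from h import *
from plant import read_camera
d={n:read_camera(n) for n in("scene","top")}
goto([.513,.1155,.25],16)
pickle.dump(d,open("c3.pkl","wb"))
crop(d["scene"],290,110,100,110,6,"pics/s3.png")
crop(d["top"],260,150,100,100,6,"pics/t3.png")
```

```text
t 6.35 pos [0.5127 0.1135 0.2496] yaw -93.52904198761645 F [-0.9919 -0.0263 -3.416 ] w 0.04063119023486265 q [0.0921 0.3127 1.7543 0.0001 1.0761 1.7244]
shift cm [ 0.0147 -0.1964 -0.0418] turn [-0.0014  0.0012 -1.9116]
```

View pics/s3.png

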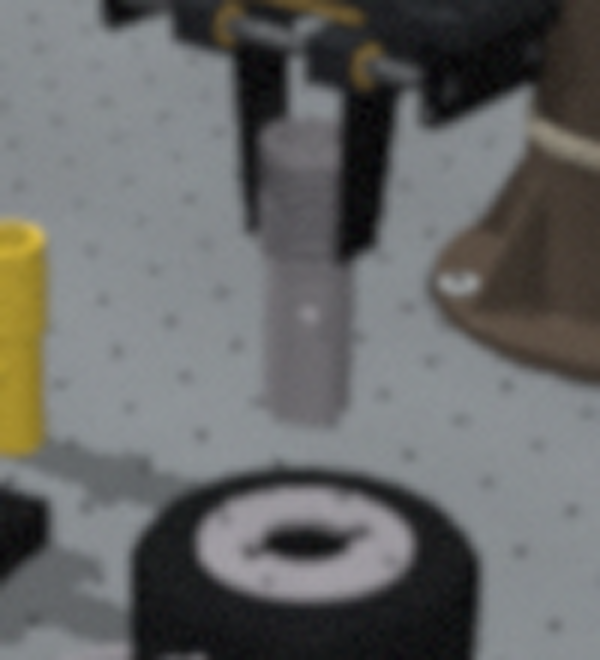

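View pics/t3.png

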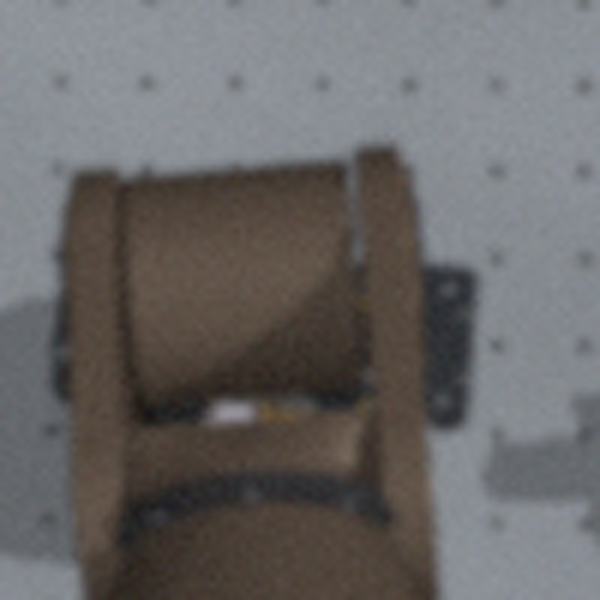

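Run:
```python
from h import *
d=pickle.load(open("c3.pkl","rb")); S=d["scene"]
g=S["pixels"].astype(float).mean(2)
print(g[154:182,330:353].round().astype(int))
P=np.array([.5127,.1135,.2496])
foot=P[2]+.019-.095
A=proj(S,[[P[0],P[1],foot+h] for h in (0,.02,.0505,.069,.12)]); print(A)
for a in (24.5,34.5,44.5):
    u=np.array([np.cos(np.radians(a)),np.sin(np.radians(a)),0]); print(a,proj(S,[[P[0],P[1],foot+.0505]+.028*u]))
```

```text
[[136 138 133 130 120 110 103 101 100 102 101 101 100 101 100  87  78  73
   89 115 135 137 138]
 [137 136 136 131 123 112 104 101 100 101 102 102 101 101 100  97  92  87
  100 122 134 140 140]
 [137 137 136 132 121 113 107 101 101 102 101 103 104 103 100  97  94  92
  102 124 137 140 139]
 [137 137 137 130 123 114 107 104 101 104 106 107 107 106 104 100  94  93
  104 124 135 138 138]
 [138 138 138 132 122 113 107 104 105 106 108 108 110 108 105 100  94  97
  105 120 136 137 137]
 [138 139 137 130 121 112 108 106 104 106 107 107 107 108 104 100  95  92
  103 123 136 139 139]
 [139 137 139 133 120 112 109 105 103 106 112 114 111 108 104  99  97  93
  104 122 136 139 139]
 [140 139 138 132 120 110 108 103 105 111 123 131 124 111 104  99  95  93
  103 122 135 139 139]
 [138 138 137 133 119 113 108 106 105 114 128 137 130 112 104  98  94  93
  103 124 136 138 138]
 [139 139 138 129 117 110 108 105 105 109 118 126 123 110 100  97  95  94
  107 127 136 140 140]
 [138 138 139 130 119 113 107 105 105 107 111 114 111 104 100  98  96  92
  108 125 134 139 138]
 [139 140 140 130 120 113 105 104
[... 1103 characters left out ...]
  99
  120 137 143 142 135]
 [144 136 128 120 115 111 107 106 107 106 109 109 109 107 104  99  96 103
  124 140 144 143 142]
 [142 140 138 136 128 117 108 106 107 108 109 110 109 107 104 102 105 116
  131 140 143 143 144]
 [143 144 144 142 137 126 115 111 111 111 109 113 109 109 104 104 115 130
  139 142 143 143 142]
 [145 144 142 143 141 134 127 125 122 119 118 116 112 115 108 108 122 136
  142 143 142 141 142]
 [143 144 144 143 142 142 140 136 133 132 130 128 127 126 123 123 130 139
  142 142 141 140 141]]
[[340.6174 177.1354]
 [340.8259 169.9106]
 [341.1512 158.6375]
 [341.353  151.6446]
 [341.9277 131.7319]]
24.5 [[338.9486 163.5561]]
34.5 [[340.9973 163.6861]]
44.5 [[343.0518 163.6593]]
```

>>> jog_arm(rows=[[[0, -0.18, 0], [0, 0, -0.186], 3.5], [[0, -0.18, 1], [0, 0, -0.372], 3.5], [[0, -0.18, 2], [0, 0, -0.558], 3.5], [[0, -0.18, 3], [0, 0, -0.744], 3.5], [[0, -0.18, 4], [0, 0, -0.93], 3.5], [[0, -0.18, 4.3], [0, 0, -1.116], 3.5], [[0, -0.18, 4.3], [0, 0, -1.302], 3.5], [[0, -0.18, 4.3], [0, 0, -1.488], 3.5], [[0, -0.18, 4.3], [0, 0, -1.674], 3.5], [[0, -0.18, 4.3], [0, 0, -1.86], 3.5]])

```text
time: 7.6
eef_pos: [0.513, 0.1153, 0.2071]
orientation: [-1.947, -2.465, 0.001]
force: [-0.8, 0.5, -4.3]
gripper_width: 0.0403
```

>>> jog_arm(rows=[[[0, 0, 0], [0, 0, -0.086], 3.5], [[0, 0, 0], [0, 0, -0.086], 3.5], [[0, 0, 0], [0, 0, -0.086], 3.5]])

```text
time: 7.98
eef_pos: [0.5131, 0.1154, 0.2073]
orientation: [-1.851, -2.538, 0.0]
force: [0.5, -0.4, -4.0]
gripper_width: 0.0405
```

Run:
```python
from h import *
from plant import read_camera
d={n:read_camera(n) for n in("scene",)}
goto([.5126,.1153,.206],18)
pickle.dump(d,open("c4.pkl","wb"))
crop(d["scene"],300,125,80,100,8,"pics/s4.png")
```

```text
t 8.025 pos [0.5131 0.1154 0.2074] yaw 17.808042507727198 F [ 0.1577  0.5207 -2.5582] w 0.0408164206840836 q [ 0.0955  0.3591  1.809   0.0001  0.9737 -0.2154]
shift cm [ 0.0087 -0.0528  0.1425] turn [-0.0001 -0.0001 -0.0034]
```

View pics/s4.png

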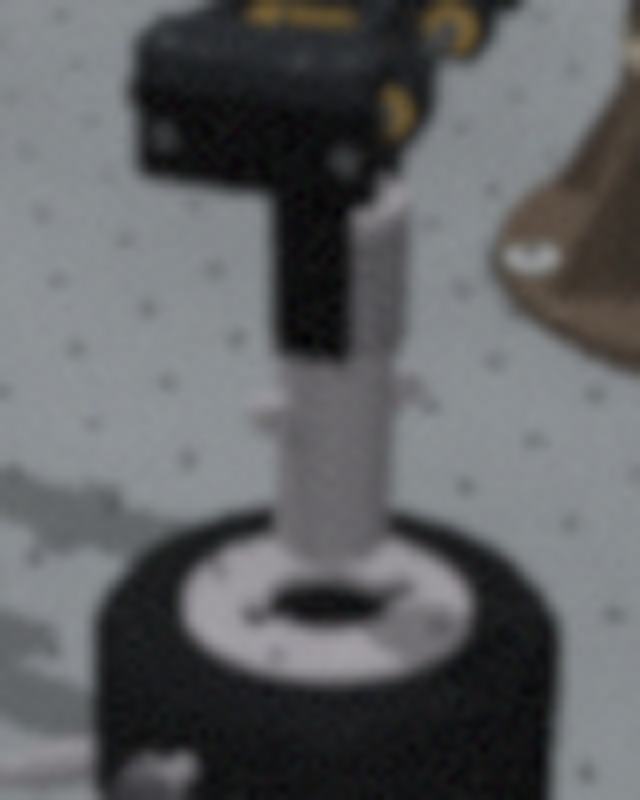

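Run:
```python
from h import *
for f in("c4.pkl",):
    S=pickle.load(open(f,"rb"))["scene"]; g=S["pixels"].astype(float).mean(2)
    P=np.array([.5131,.1154,.2074]); foot=P[2]-.076
    A=lambda h: proj(S,[[P[0],P[1],foot+h]])[0]
    for h in (.008,.012,.016,.02,.024,.028,.03,.034):
        u,v=A(h); 
        xs=np.arange(u-13,u+13,.1).astype(np.float32)
        # slanted row sampling: average few px
        pr=np.mean([cv2.remap(g.astype(np.float32),xs[None],np.full((1,len(xs)),v+dv,np.float32),cv2.INTER_LINEAR)[0] for dv in(-.5,0,.5)],0)
        gr=np.gradient(cv2.GaussianBlur(pr[None],(0,0),4)[0])
        L=xs<u-3; R=xs>u+3
        print(h,"pred",u,v,"edges", xs[L][np.argmax(np.abs(gr[L]))],gr[L][np.argmax(np.abs(gr[L]))], xs[R][np.argmax(np.abs(gr[R]))],gr[R][np.argmax(np.abs(gr[R]))])
    print(proj(S,[[.5126,.1153,.11],[.5136,.1153,.11],[.5126,.1163,.11]]))
    print(g[175:200,328:354].round().astype(int))
```

```text
0.008 pred 340.7940284637763 189.4799522489808 edges 333.49402 2.8771553 348.09402 -1.3977127
0.012 pred 340.8351607785608 188.08740026653027 edges 333.53516 1.1533432 351.43515 0.9602661
0.016 pred 340.8764391283206 186.68990420798218 edges 334.17645 -0.7971611 348.47644 1.5802536
0.02 pred 340.91786429215625 185.28743769655662 edges 334.01785 -1.3266869 348.51785 1.7633057
0.024 pred 340.9594370547202 183.87997416751168 edges 334.35944 -1.4454346 348.45944 1.7804794
0.028 pred 341.0011582062664 182.46748686646612 edges 334.40115 -1.4703178 348.60117 1.8363838
0.03 pred 341.0220746764061 181.7593508884277 edges 334.4221 -1.5143471 348.52206 1.8999176
0.034 pred 341.0640199055281 180.33927734590407 edges 334.46402 -1.5830994 348.56403 1.9864426
[[340.5776 199.4755]
 [340.3505 199.6322]
 [340.8982 199.597 ]]
[[146 144 146 146 145 143 139 127 114 105 101 103 103 106 106 103 105 101
   99  94  94 102 119 124 123 121]
 [144 144 139 135 129 123 118 111 106 104 103 104 105 107 107 105 104 101
   98  95 100 109 127 137 134 126]
 [146 143 138 129 118 111 107 107 101 101 102 104 106 106 105 1
[... 1744 characters left out ...]
04 102 102
  108 124 137 137 126 107  86  66]
 [133 147 150 151 155 155 153 144 130 119 109 106 109 108 109 113 112 115
  128 142 150 151 149 137 127 108]
 [143 153 156 156 155 154 155 151 143 131 122 117 113 113 116 121 129 135
  144 152 154 153 154 151 149 144]
 [142 154 156 157 156 156 152 144 135 127 122 115 110 108 111 121 129 139
  147 150 149 144 145 151 154 155]
 [149 157 157 157 156 150 136 121 108  99  95  89  88  87  87  97 108 121
  129 131 128 124 124 136 149 156]
 [155 158 158 155 153 134 109  88  72  62  58  53  49  52  57  64  74  86
   95  97  95  95 101 121 144 154]
 [159 156 151 148 139 117  81  51  37  33  30  23  24  23  29  31  39  47
   59  66  74  91 107 126 144 151]]
```

>>> jog_arm(rows=[[[-0.13, -0.06, 0], [0, 0, 0], 3.5], [[-0.13, -0.06, 1], [0, 0, 0], 3.5], [[-0.13, -0.06, 2], [0, 0, 0], 3.5], [[-0.13, -0.06, 2.6], [0, 0, 0], 3.5], [[-0.13, -0.06, 3.2], [0, 0, 0], 3.5], [[-0.13, -0.06, 3.2], [0, 0, 0], 3.5]])

```text
time: 8.78
eef_pos: [0.5129, 0.114, 0.1751]
orientation: [-1.849, -2.539, 0.001]
force: [0.4, 0.0, -3.6]
gripper_width: 0.0406
```

Run:
```python
from h import *
from plant import read_camera,r
d={n:read_camera(n) for n in("scene",)}
goto([.5129,.114,.145],18); print(r.observe()["torque"])
pickle.dump(d,open("c5.pkl","wb"))
crop(d["scene"],300,125,80,100,8,"pics/s5.png")
```

```text
t 8.825 pos [0.513  0.114  0.1754] yaw 17.88892148551496 F [-0.6515 -0.1877 -2.7851] w 0.04053829823564414 q [ 0.093   0.3979  1.8475  0.0001  0.8964 -0.2193]
shift cm [-0.0009 -0.0116  3.0449] turn [-0.0002 -0.0001 -0.0019]
[-0.0789 -0.0058 -0.0135]
```

View pics/s5.png

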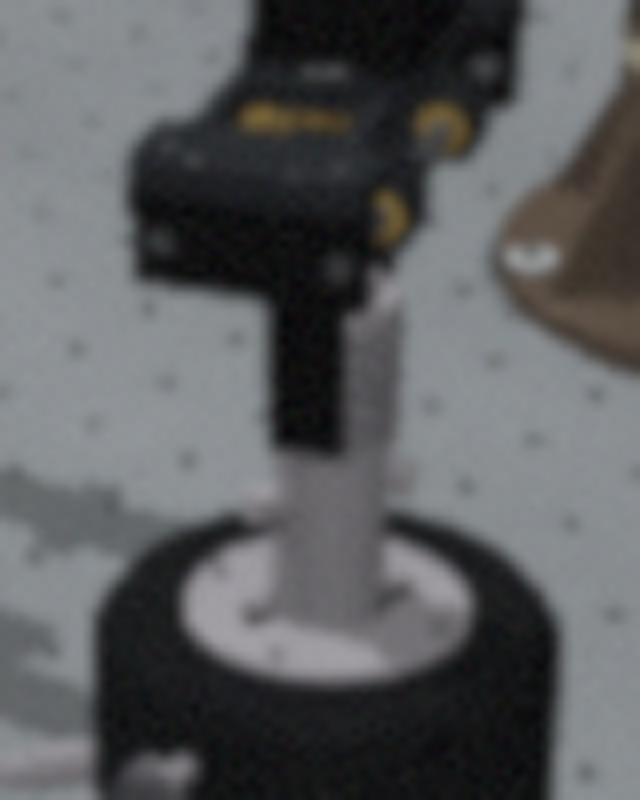

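The foot is in the hole with no side force, and the lugs at crop (262,500) and (402,478) line up with the gaps at (257,612) and (400,588). I'll go on down to just above the ring.

>>> jog_arm(rows=[[[0, 0, 0.9], [0, 0, 0], 3.5], [[0, 0, 1.8], [0, 0, 0], 3.5], [[0, 0, 2.5], [0, 0, 0], 3.5], [[0, 0, 3.2], [0, 0, 0], 3.5], [[0, 0, 3.2], [0, 0, 0], 3.5]])

```text
time: 9.45
eef_pos: [0.5128, 0.114, 0.143]
orientation: [-1.849, -2.539, 0.001]
force: [1.0, 1.5, -2.7]
gripper_width: 0.0403
```

Run:
```python
from h import *
from plant import read_camera,r
d={n:read_camera(n) for n in("scene",)}
goto([.5129,.114,.134],18); print(r.observe()["torque"])
pickle.dump(d,open("c6.pkl","wb"))
crop(d["scene"],310,160,60,60,10,"pics/s6.png")
```

```text
t 9.5 pos [0.513  0.1141 0.1433] yaw 17.892677761772497 F [-0.9391  0.6754 -3.2269] w 0.04057500319618923 q [ 0.093   0.4412  1.8811  0.0001  0.8197 -0.2194]
shift cm [-0.0036 -0.0062  0.9345] turn [-0.0004 -0.0002 -0.0019]
[-0.0808  0.0107  0.0046]
```

View pics/s6.png

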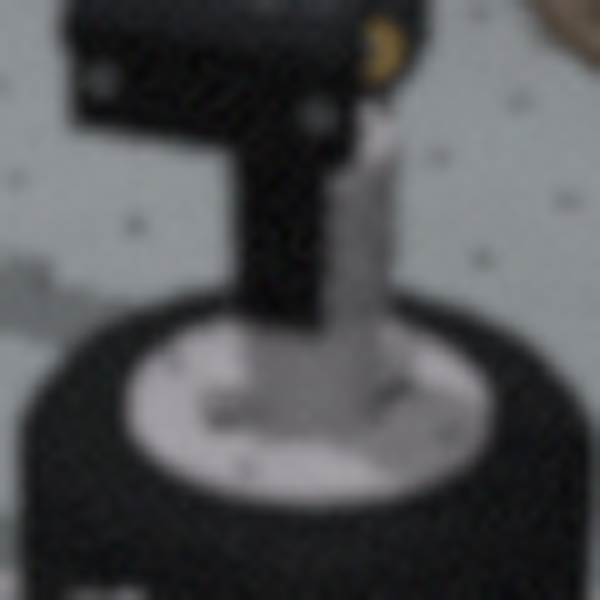

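>>> jog_arm(rows=[[[0, 0, 0.25], [0, 0, 0], 3.5], [[0, 0, 0.5], [0, 0, 0], 3.5], [[0, 0, 0.8], [0, 0, 0], 3.5], [[0, 0, 0.8], [0, 0, 0], 3.5]])

```text
time: 10.0
eef_pos: [0.5129, 0.114, 0.1353]
orientation: [-1.849, -2.54, 0.0]
force: [-0.9, -1.1, -4.3]
gripper_width: 0.0404
```

Run:
```python
from h import *
from plant import read_camera,r
goto([.5129,.114,.121],18); print(r.observe()["torque"])
```

```text
t 10.0 pos [0.5129 0.114  0.1353] yaw 17.887013140649458 F [-0.9388 -1.1235 -4.337 ] w 0.040376991503507674 q [ 0.093   0.4525  1.8891  0.0001  0.8004 -0.2193]
shift cm [-0.0036 -0.0002  1.4332] turn [-0.0003 -0.0002 -0.002 ]
[-0.0825  0.0662  0.026 ]
```

>>> jog_arm(rows=[[[0, 0, 0.3], [0, 0, 0], 3.5], [[0, 0, 0.6], [0, 0, 0], 3.5], [[0, 0, 0.9], [0, 0, 0], 3.5], [[0, 0, 1.2], [0, 0, 0], 3.5], [[0, 0, 1.4], [0, 0, 0], 3.5], [[0, 0, 1.4], [0, 0, 0], 3.5]], newtons=60)

```text
time: 10.75
eef_pos: [0.5131, 0.114, 0.1218]
orientation: [1.849, 2.539, 0.0]
force: [-2.2, -1.7, 6.3]
gripper_width: 0.0408
```

Run:
```python
from h import *
from plant import read_camera,r
goto([.5129,.114,.1205],18); print(r.observe()["torque"])
```

```text
t 10.75 pos [0.5131 0.114  0.1218] yaw 17.88752546284097 F [-2.2256 -1.7092  6.2907] w 0.040760265820131786 q [ 0.0929  0.4721  1.9017 -0.      0.7674 -0.2193]
shift cm [ 0.0077 -0.0172  0.1343] turn [ 0.0005  0.0001 -0.002 ]
[-0.3739  0.6044 -0.0411]
```

>>> jog_arm(rows=[[[0, 0, 0.1], [0, 0, 0], 3.5], [[0, 0, 0.15], [0, 0, 0], 3.5], [[0, 0, 0.15], [0, 0, 0], 3.5]])

```text
time: 11.12
eef_pos: [0.5131, 0.114, 0.1205]
orientation: [1.849, 2.539, 0.001]
force: [-2.7, -1.9, 7.7]
gripper_width: 0.0406
```

Run:
```python
from h import *
from plant import read_camera,r
goto([.5129,.114,.1205],18); print(r.observe()["torque"])
```

```text
t 11.125 pos [0.5131 0.114  0.1205] yaw 17.888398348271764 F [-2.6847 -1.8854  7.6825] w 0.0405767038833065 q [ 0.0929  0.474   1.9029 -0.      0.7641 -0.2193]
shift cm [ 0.0063 -0.0169  0.0029] turn [ 0.0006  0.0002 -0.0019]
[-0.3956  0.6436 -0.014 ]
```

>>> jog_arm(rows=[[[0, 0, 0.05], [0, 0, 0], 3.5], [[0, 0, 0.1], [0, 0, 0], 3.5], [[0, 0, 0.1], [0, 0, 0], 3.5]])

```text
time: 11.5
eef_pos: [0.5131, 0.114, 0.1203]
orientation: [1.848, 2.539, 0.001]
force: [-5.9, -1.8, 17.3]
gripper_width: 0.0404
```

Run:
```python
from h import *
goto([.5129,.114,.1205],-66)
```

```text
t 11.5 pos [0.5131 0.114  0.1203] yaw 17.892105144669763 F [-5.9081 -1.7861 17.3415] w 0.04042538613417295 q [ 0.0929  0.4742  1.9034 -0.0001  0.7628 -0.2193]
shift cm [ 0.0086 -0.022  -0.0215] turn [ 0.0012 -0.0006  1.4642]
```

>>> jog_arm(rows=[[[0, 0, 0], [0, 0, 0.17], 3.5], [[0, 0, 0], [0, 0, 0.34], 3.5], [[0, 0, 0], [0, 0, 0.51], 3.5], [[0, 0, 0], [0, 0, 0.68], 3.5], [[0, 0, 0], [0, 0, 0.85], 3.5], [[0, 0, 0], [0, 0, 1.02], 3.5], [[0, 0, 0], [0, 0, 1.19], 3.5], [[0, 0, 0], [0, 0, 1.32], 3.5], [[0, 0, 0], [0, 0, 1.36], 3.5], [[0, 0, 0], [0, 0, 1.36], 3.5]])

```text
time: 12.75
eef_pos: [0.5125, 0.1144, 0.1203]
orientation: [-3.034, -0.812, -0.0]
force: [-8.9, 0.6, 20.1]
gripper_width: 0.0405
```

Run:
```python
from h import *
from plant import r
print(r.observe()["torque"]); goto([.5129,.114,.1205],-66)
```

```text
[0.0772 1.9005 0.0072]
t 12.75 pos [0.5125 0.1144 0.1203] yaw -60.051902954312524 F [-8.9247  0.6241 20.1255] w 0.04051369313265837 q [0.0935 0.474  1.904  0.0006 0.7637 1.1412]
shift cm [ 0.0174  0.0529 -0.0226] turn [-0.0004 -0.0001  0.1038]
```

>>> jog_arm(rows=[[[-0.06, -0.035, 0], [0, 0, 0.03], 3.5], [[-0.06, -0.035, 0], [0, 0, 0.06], 3.5], [[-0.06, -0.035, 0], [0, 0, 0.06], 3.5]])

```text
time: 13.12
eef_pos: [0.5124, 0.1144, 0.1203]
orientation: [-3.058, -0.72, -0.002]
force: [-6.6, 0.7, 17.9]
gripper_width: 0.0405
```

Run:
```python
from h import *
from plant import r
print(r.observe()["torque"]); goto([.5129,.114,.1205],-66)
```

```text
[ 0.0715  1.3934 -0.0006]
t 13.125 pos [0.5124 0.1144 0.1203] yaw -63.48317207603199 F [-6.6282  0.7306 17.9173] w 0.04049776080397835 q [0.0935 0.4734 1.905  0.0005 0.7619 1.2011]
shift cm [ 0.0331  0.0561 -0.0212] turn [ 0.0001 -0.0013  0.0439]
```

>>> jog_arm(rows=[[[-0.04, -0.02, 0], [0, 0, 0.03], 3.5], [[-0.04, -0.02, 0], [0, 0, 0.05], 3.5], [[-0.04, -0.02, 0], [0, 0, 0.05], 3.5]])

```text
time: 13.5
eef_pos: [0.5122, 0.1144, 0.1203]
orientation: [-3.075, -0.644, -0.003]
force: [-5.4, 1.0, 16.4]
gripper_width: 0.0401
```

Run:
```python
from h import *
from plant import r
print(r.observe()["torque"]); goto([.5129,.114,.1205],-66)
```

```text
[0.0444 1.0728 0.1356]
t 13.5 pos [0.5122 0.1144 0.1203] yaw -66.3242494731369 F [-5.3729  1.0269 16.3777] w 0.040127203651611695 q [0.0937 0.473  1.9058 0.0005 0.7608 1.2509]
shift cm [ 0.0463  0.0644 -0.0191] turn [ 0.0003 -0.002  -0.0057]
```

>>> jog_arm(rows=[[[0, 0, 0], [0, 0, 0.02], 3.5], [[0, 0, 0], [0, 0, 0.04], 3.5], [[0, 0, 0], [0, 0, 0.04], 3.5]])

```text
time: 13.88
eef_pos: [0.5117, 0.1148, 0.1203]
orientation: [-3.086, -0.584, -0.002]
force: [-7.6, 5.0, 17.9]
gripper_width: 0.0403
```

Run:
```python
from h import *
from plant import r
print(r.observe()["torque"]); goto([.5129,.114,.1205],-66)
```

```text
[0.6558 1.4665 0.429 ]
t 13.875 pos [0.5117 0.1148 0.1203] yaw -68.57331953206042 F [-7.6106  5.0251 17.9481] w 0.04027524896923968 q [0.0944 0.4728 1.9063 0.0011 0.7615 1.2904]
shift cm [ 0.0857  0.1229 -0.0232] turn [-0.0004 -0.0011 -0.0449]
```

Run:
```python
from h import *
from plant import read_camera
d={n:read_camera(n) for n in("scene",)}
cv2.imwrite("pics/s7f.png",d["scene"]["pixels"][:,:,::-1])
crop(d["scene"],295,150,90,80,8,"pics/s7.png")
from plant import r
print(r.observe()["torque"]); goto([.5117,.1148,.1203],-68.6)
```

```text
[0.6392 1.4653 0.4939]
t 13.925 pos [0.5117 0.1148 0.1203] yaw -68.56446934614223 F [-6.8415  5.5784 17.831 ] w 0.040229481626690815 q [0.0944 0.4728 1.9063 0.0011 0.7615 1.2903]
shift cm [ 0.0017  0.0024 -0.0014] turn [-0.0004 -0.0011  0.0006]
```

View pics/s7.png

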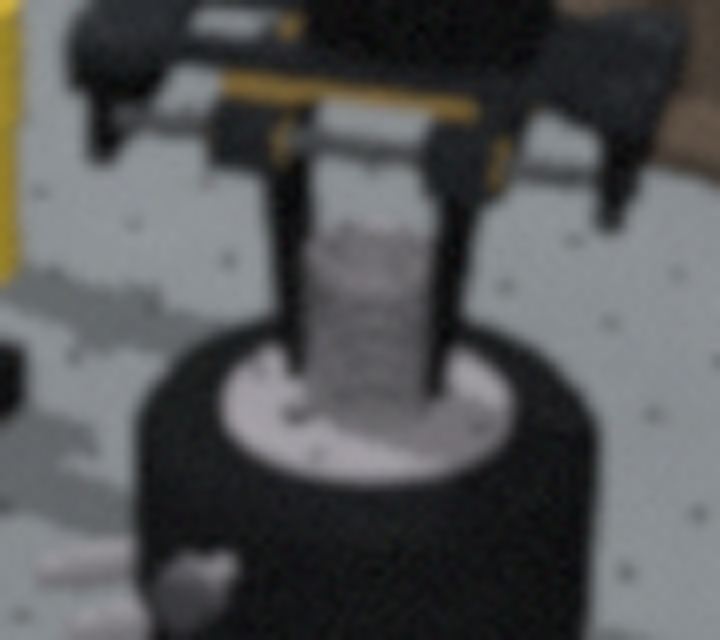

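View pics/s7f.png

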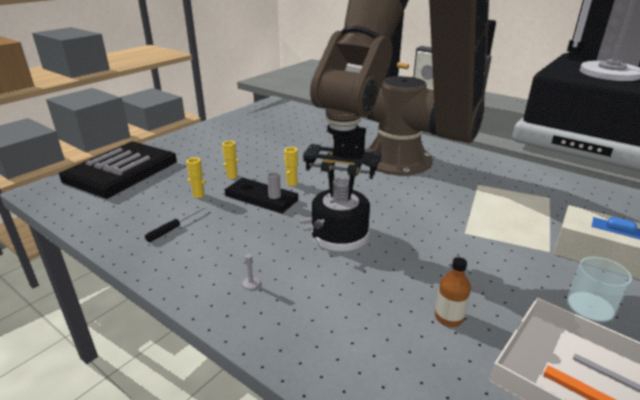

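Run:
```python
from h import *
from plant import r
print(r.job_done()); goto([.5117,.1148,.1203],-68.6)
```

```text
the job is handed in; nothing more can be done
None
the job is handed in; nothing more can be done
```

The bayonet cup is in the temperature jacket's socket, turned clockwise to its stop and pressed home on the seat. The gripper is still holding it with 60 N, and I handed the job in at 13.9 s of the 45 s allowed.

**Last checks:**
- **Pressed home:** the tool stopped at z = 0.1203 m, where about 0.1205 m was expected. A further 1 mm of commanded push moved it only 0.2 mm and raised the force by about 10 N. The total push on the seat is about 21 N, and the spring pushes back with 12 N.
- **Turned to the stop:** the moment about the vertical stayed near zero while turning. It rose at 84° of turn, as expected, and reached about 0.45 N·m with the gripper 2° further on. The lugs are hidden under the ring, so I could not see the stop contact.
- **Bystanders:** in the last picture the plain cup, spindle, screwdriver and bottle look undisturbed.

**What did not agree:**
- **Cameras:** before the grip, the two views put the socket and the cup about 4 mm apart in x. I settled this with the fingertip and held-cup views, and the cup and its lugs then went in without resistance.
- **Side force:** about 9 N of side force remained at the end. The gripper moved about 0.6 mm sideways as the cup met the stop, so the cup may have turned slightly in the gripper.

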